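# Switch off the pastry warmer and serve the last round bun with the tongs

## Task

Switch the pastry warmer off by turning its knob fully anticlockwise to the stop, then take the tongs from their rest, close them on the round bun (not the finger roll) and lift it at least 5 cm clear of the plate. Touch the bun only with the tongs, leave the finger roll, the jar and the tin where they are, and finish while still holding the bun up, at rest, in the closed tongs.

Things in the scene. Friction and masses are not known exactly. Their poses are not given: they have to be found in the camera images.
- warmer: Fixed pastry warmer, 170 (x) x 160 (y) x 36 mm high, white, steel plate on top (36 mm above the counter, x = -81 to +15 mm), dark control strip with the knob behind. Origin: centre of its underside. x points away from the robot. Bun and finger roll lie on the plate at x about -42 mm, y about +40 and -40 mm, either way round. Front edge x = -85 mm, free counter before it.
- knob (a joint): Rotary knob on the warmer at x = +49 mm, y = 0: dial of 20 mm radius with an upright grip bar. Angle in rad: 0 = off, the anticlockwise end stop; grows clockwise seen from above, to 1.3. Starts between 0.7 and 1.2, stays where left (friction 0.03 N m). At 0 the bar lies along the warmer's x axis, at angle q it is turned q clockwise from there.
- knob_grip (a point): Point on the knob's axis, 73 mm above the counter, at the height to grip its bar. The bar is 38 mm long, 14 mm thick, stands free from the dial (50 mm above the counter) up to 80 mm; a white mark on top shows its end that points to the robot when off.
- bun: Round bun: upright cylinder with domed top, 36 mm across, 29.5 mm high, about 30 g; its sides are upright from 6 to 19 mm above its underside. Origin: centre of its underside, on the warming plate.
- finger_roll: Finger roll lying on the plate: 58 x 26 x 22 mm, its length roughly along the warmer's x axis. Origin: centre of its underside. To be left alone.
- tongs_rest: Fixed dark wooden tongs rest: base 130 (x) x 80 (y) x 6 mm, two cross bars 10 mm thick at x = -50 and +50 mm, tops 26 mm above the counter, lugs 10 mm higher at their ends. The tongs lie on the bars along its x axis. Between the bars (90 mm clear) there is free room down to the base. Origin: centre of its underside.
- tongs: Loose steel spring tongs lying flat, 200 mm long, 22 mm high, about 100 g; this body is the hinge pin at the rear. Origin: underside, on the centre line, under the grip place; x axis along the tongs towards the jaws, z up. Hinge at x = -75 mm. Both arms close alike. They spring open when let go. They balance at the grip place.
- tongs_grip (a point): Grip place: centre line of the tongs, mid-height (11 mm above the underside), x = 0. The arms are straight from x = -22 to +22 mm; squeeze them from outside along y. Width over the arms 46 mm when free. Each arm needs about 6 N to start closing, 12 N at the bun's width.
- tongs_jaws (a point): Middle between the jaws, mid-height, 90 mm ahead of the grip place. Jaws: flat upright plates, 22 mm high, from x = 70 to 115 mm; gap here 68 mm when free (76 mm outside). 1 mm narrower at the grip place closes the gap by 2.2 mm: 43 mm over the arms gives a gap of about 62 mm, about 31 mm closes the jaws on the bun.
- tongs_left: Left arm of the tongs with its jaw (+y side of tongs), steel strip 4 mm thick, 22 mm high. Origin: on the hinge axis, at the underside, 75 mm behind the grip place.
- tongs_right: Right arm of the tongs with its jaw (-y side of tongs), steel strip 4 mm thick, 22 mm high. Origin: on the hinge axis, at the underside, 75 mm behind the grip place.
- cream_jar: Bystander: small lidded jar, 50 mm across, 60 mm high, standing on the counter. Origin: centre of its underside.
- tin: Bystander: round flat tin, 65 mm across, 36 mm high, on the counter. Origin: centre of its underside.
There are look-alikes about, which are no part of the job. What is shaped like the bun but red is not meant.

How it is judged:
On the way, in this order (a step that is already met when the one before it is completed fails the run):
1. the warmer's knob is turned to its anticlockwise stop (off) (value of joint knob below 0.08 rad), for 0.2 s.
2. the tongs are lifted off their rest, held by both arms (z of tongs in the frame of tongs_rest above 0.045 m and contact force between the fingers and tongs_left above 0.5 N and contact force between the fingers and tongs_right above 0.5 N and contact force between tongs and tongs_rest below 0.05 N), for 0.2 s.
3. the bun is held between both jaws and lifted off the plate (contact force between bun and tongs_left above 0.2 N and contact force between bun and tongs_right above 0.2 N and contact force between the fingers and tongs_left above 0.5 N and contact force between the fingers and tongs_right above 0.5 N and z of bun in the frame of warmer above 0.051 m and contact force between bun and warmer below 0.02 N), for 0.2 s.
At the end, for the whole second after the job is handed in: Both arms of the tongs are held by the robot, both jaws press on the bun, which is at least 45 mm above the plate, slower than 30 mm/s and touched only by the tongs; the tongs touch neither warmer nor rest; knob within 0.1 rad of off; finger roll still lying on the plate (contact force between bun and tongs_left above 0.2 N and contact force between bun and tongs_right above 0.2 N and contact force between the fingers and tongs_left above 0.5 N and contact force between the fingers and tongs_right above 0.5 N and z of bun in the frame of warmer above 0.081 m and value of joint knob below 0.1 rad and contact force between bun and warmer below 0.02 N and contact force between bun and the arm below 0.05 N and contact force between bun and the fingers below 0.05 N and contact force between tongs and warmer below 0.05 N and contact force between tongs and tongs_rest below 0.05 N and linear speed of bun below 0.03 m/s and z of finger_roll in the frame of warmer between 0.026 and 0.046 m); the arm keeps its last pose, push and grip.
It fails at once if the robot's own fingers or arm press on the bun (contact force between any of the fingers, the arm and bun above 0.5 N).
It fails at once if the finger roll is pushed more than 25 mm (distance of finger_roll from where it was at the start of the episode above 0.025 m).
It fails at once if the jar or the tin is pushed more than 25 mm (distance of any of cream_jar, tin from where it was at the start of the episode above 0.025 m).
It also fails if it takes over 51 s, if anything falls off the work surface, if the arm or the gripper's body presses on something with over 40 N, if the wrist force passes 120 N, or if a joint passes its speed limit or range.

## Robot

A 7-joint arm with a two-finger parallel gripper is mounted at the origin on a cart in front of the work surface, level with it; the furniture and walls round the work are solid. World frame = base frame: x ahead of the robot, y to its left, z up, the work surface at z = 0. Lengths are in m, angles in rad, forces in N, time in s.
With the tool pointing down it reaches from about 0.4 to 0.85 m from the base axis. Payload 10.4 kg.
Tool frame: the origin (TCP) lies midway between the tips of the shut fingers; the grasp point (between the pads) lies 19 mm behind it; z points along the fingers, y is the line along which they close (so a half turn about z gives the same grasp; the last joint's range is limited). The gripper opens to 87 mm and grips with 3 to 60 N. Pads are 19 mm wide; open, the fingers measure 117 mm over their backs; the gripper's body (75 mm by 190 mm) begins 51 mm behind the grasp point.
Start: joints at [1.313, 0.332, -0.065, 1.46, 0.022, 1.35, -0.088], TCP at [0.145, -0.608, 0.223] pointing down, gripper open.
Joint ranges: [-2.6, 2.6], [-0.5, 2.12], [-1.47, 1.34], [0.16, 2.42], [-1.27, 4.41], [0.06, 2.06], [-2.6, 2.6]. Speed limits (rad/s): [2.22, 2.22, 2.79, 2.79, 3.14, 3.14, 3.14].

## Interface

Orientations are given as a unit quaternion [x, y, z, w].
In Python, from bench import r gives the robot as it stands.
- The arm moves only by the tool arm_command, never from a script. Its argument "moves" is one flat list of numbers, 4 for each row, row after row: the shift along the tool's x, y, z in cm, then the turn about the tool's z in degrees. A call has 1 to 12 rows; each row shifts and turns the commanded pose from where the row before left it, along the tool's axes as they then stand; what a row does not reach is not made up. A row lasts 1/12 s, in which the tool goes at most 41.7 mm and 7.16 degrees, less where a joint would pass 70% of its speed; a pose out of reach is approached as far as the arm can. A call with a gripper value outside its range is refused whole. "fingers" is the opening in per cent of the stroke, from 0 (shut) to 100 (fully open), set as the call begins (left out, the last holds). The fingers move at their own pace and stop on an object; "squeeze" is the grip in N (left out, the last holds). Time passes only in rows, so rows that do not move let the fingers close. It gives the time, the measured TCP pose, the force, the opening and the grip force at its end, in the units of the state.
- r.read_state(): the state, without advancing time (a new reading comes with each control period).
- r.camera(name): name is "scene" or "side" or "wrist"; returns the picture (384x512x3 uint8, red, green, blue); there is no depth.
- r.camera_info(name): a dict with "fx", "fy", "cx", "cy" (pixels), "k1" (the pictures are not rectified: a ray, as slopes to the right and down, at radius r is drawn at 1 + k1 r^2 times it, then the intrinsics apply), "origin" and "attitude" of the camera in the world. Camera axes: x right, y up, looking along -z (the intrinsics and any distortion apply to the point x, -y, -z); pixel columns grow to the right and rows downward; lengths in m; the calibration is good to about 2 mm. A picture is of the moment at which its call begins: read the wrist's pose just before it. camera_info takes no time and is no camera call; for the wrist camera it gives the pose at the moment of the call.
- r.close_job(): hands the job in; it is judged then, once.
The state is a dict: "time": time; "joint_positions": joint angles; "joint_vel": joint speeds; "joint_torque": joint torques, N m; "ee_pos": TCP position; "eef_rot": TCP orientation; "ft_force": force on the tool from outside, world axes, zero at the start; "torque": the same for the moment, N m; "width": finger opening in m; "grip_force": force on a finger pad.
Only numpy, scipy, OpenCV 4.12 (cv2) and the standard library are available. Lean on these libraries where they do the work, as an engineer would, in place of code of your own. Each camera call takes 0.05 s, during which the arm holds its last target. There are 200 camera calls.

## Working session

There is one attempt and no reset: what is moved stays moved. The work goes in short steps, Python scripts to look and compute and a tool call to move; the robot and the scene stay as the last step left them, time stands still between calls to the robot, and variables do not carry over. Pictures are saved under pics/ and viewed, at most 11 in all, crops included, and the job is handed in when it is done.

Besides the shell and the picture viewer there is one more tool, called after "Request:" as a command line: name --argument value ..., lists and objects as JSON in quotes. arm_command: Moves the arm, as the interface text tells. Its arguments: {"type":"object","properties":{"moves":{"type":"array"},"fingers":{"type":"number"},"squeeze":{"type":"number"}},"required":["moves"]}

```bash
mkdir -p pics; cat > h.py <<'E'
import numpy as np, cv2
from scipy.spatial.transform import Rotation as R
from bench import r
def cam(n):
    i=r.camera_info(n); a=np.array(i["attitude"],float)
    M=R.from_quat(a).as_matrix() if a.size==4 else a.reshape(3,3)
    return i,M,np.array(i["origin"])
def ray(c,u,v):
    i,M,o=c
    x,y=(u-i["cx"])/i["fx"],(v-i["cy"])/i["fy"]; a,b=x,y
    for _ in range(20):
        s=1+i["k1"]*(a*a+b*b); a,b=x/s,y/s
    d=M@np.array([a,-b,-1.]); return o,d/np.linalg.norm(d)
def atz(c,u,v,z):
    o,d=ray(c,u,v); return o+d*(z-o[2])/d[2]
def proj(c,p):
    i,M,o=c; q=M.T@(np.array(p)-o); a,b=q[0]/-q[2],-q[1]/-q[2]
    s=1+i["k1"]*(a*a+b*b); return np.round([i["fx"]*a*s+i["cx"],i["fy"]*b*s+i["cy"]],1)
def tri(*rs):
    A=np.zeros((3,3));B=np.zeros(3)
    for o,d in rs:
        P=np.eye(3)-np.outer(d,d);A+=P;B+=P@o
    p=np.linalg.solve(A,B); return p
def snap(n,f):
    im=cv2.cvtColor(r.camera(n),cv2.COLOR_RGB2BGR); cv2.imwrite(f,im); return im
E
python3 - <<'E'
from h import *
ims=[]
for n in ("scene","side"):
    print(n,r.camera_info(n)); snap(n,f"pics/{n}0.png")
print(r.camera_info("wrist"));snap("wrist","pics/wrist0.png")
print(r.read_state())
for n in ("scene","side"):
    cv2.imwrite(f"pics/{n}0b.png",cv2.resize(cv2.imread(f"pics/{n}0.png"),(800,600),interpolation=cv2.INTER_CUBIC))
E
```

```text
scene {'fx': 464.51553698643926, 'fy': 464.51553698643926, 'cx': 255.78118150889492, 'cy': 191.13752593024546, 'k1': -0.15180554245041086, 'origin': array([ 0.26023337, -0.23485826,  0.69357727]), 'attitude': array([ 0.35781543, -0.08666368, -0.19502316,  0.90907837])}
side {'fx': 365.4435389795044, 'fy': 365.4435389795044, 'cx': 254.65029038905354, 'cy': 187.52019347049753, 'k1': -0.060748335712945314, 'origin': array([ 0.34269434, -0.322271  ,  0.66107888]), 'attitude': array([ 0.39205629, -0.06333847, -0.12517684,  0.90918142])}
{'fx': 337.18104069498713, 'fy': 337.18104069498713, 'cx': 255.09451026381035, 'cy': 187.76917734719183, 'k1': -0.08704568972808623, 'origin': array([ 0.22396131, -0.58930825,  0.38514359]), 'attitude': array([-0.11483391,  0.09132453, -0.61282159,  0.77648097])}
{'time': 0.15, 'joint_positions': array([ 1.31338569,  0.33269508, -0.06467949,  1.46073573,  0.02158878,
        1.34990336, -0.08850229]), 'joint_vel': array([ 0.00052085, -0.00210771, -0.00023033, -0.00470836,  0.00031018,
       -0.00016651, -0.00035553]), 'joint_torque': array([-4.41382781e-04, -6.23634911e+01,  2.39240366e-02, -3.90141392e+01,
       -6.13224227e-02,  3.71431955e-02,  5.82575422e-05]), 'ee_pos': array([ 0.14533612, -0.60757019,  0.22196245]), 'eef_rot': array([ 9.93116212e-01,  1.17132047e-01, -8.17178885e-05, -5.17031559e-04]), 'ft_force': array([ 0.03689946,  0.6875848 , -0.18298333]), 'torque': array([ 0.00714276,  0.06434364, -0.02102591]), 'grip_force': 0.0, 'width': 0.08704145734080102}
```

View pics/scene0b.png

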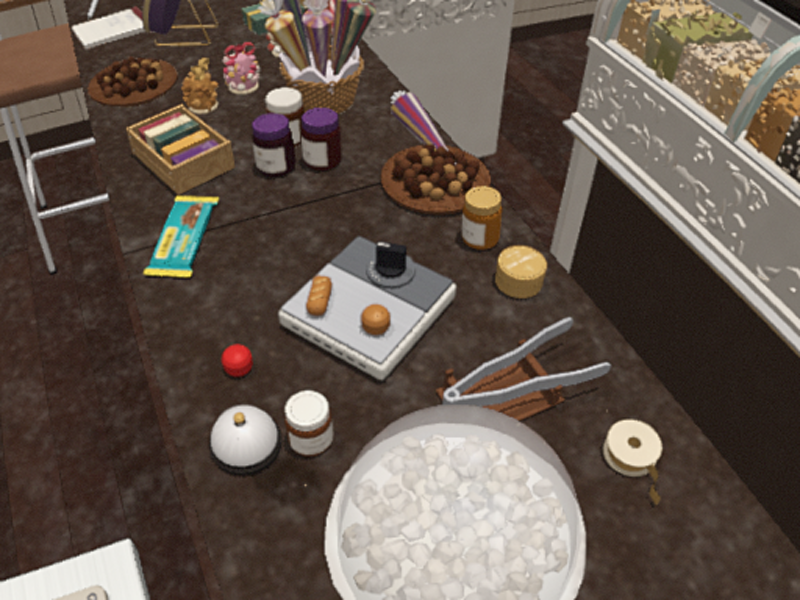

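View pics/side0b.png

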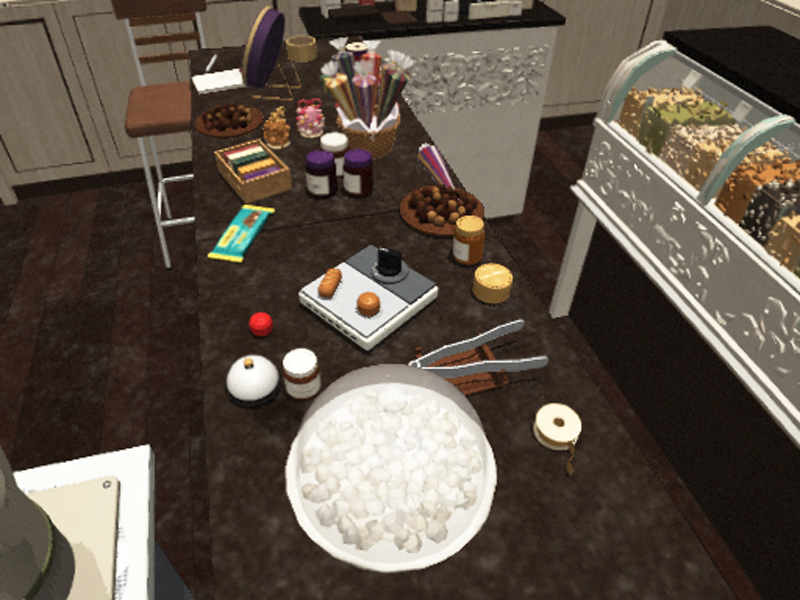

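The scene view shows the warmer (280-455, 240-380), the bun at (375,318) on it, the finger roll at (319,294) and the black knob at (390,258). The tongs are on their rest with the hinge at (452,394) and jaws at (570,322) and (608,370). Look-alikes: red ball (237,360), which is red and therefore not meant; white-lidded jar (310,420) or honey jar (481,218) for the cream jar; yellow tin (521,272) or ribbon spool (633,447) for the tin. I choose the brown bun at (375,318) and will check it in crops.

```bash
python3 - <<'E'
from h import *
a=cv2.imread("pics/scene0.png")[145:285,175:395]; cv2.imwrite("pics/sc.png",cv2.resize(a,None,fx=3.6,fy=3.6,interpolation=cv2.INTER_CUBIC))
b=cv2.imread("pics/side0.png")[145:260,185:355]; cv2.imwrite("pics/sd.png",cv2.resize(b,None,fx=4.6,fy=4.6,interpolation=cv2.INTER_CUBIC))
E
```

```text
(no output)
```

View pics/sc.png

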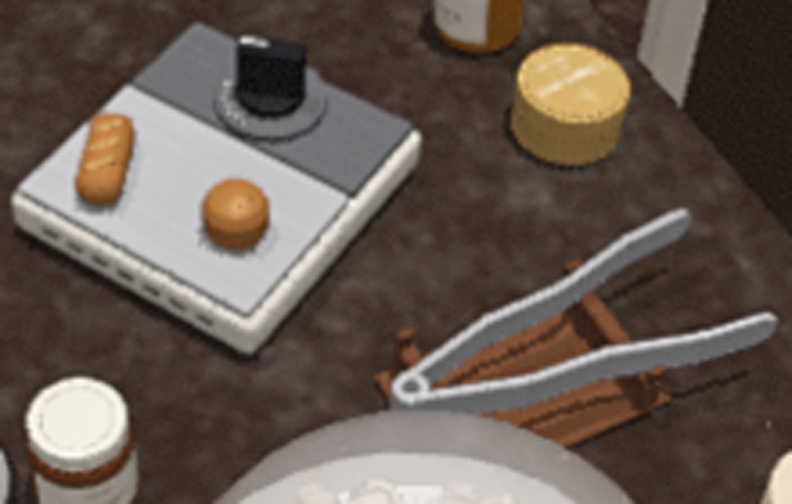

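View pics/sd.png

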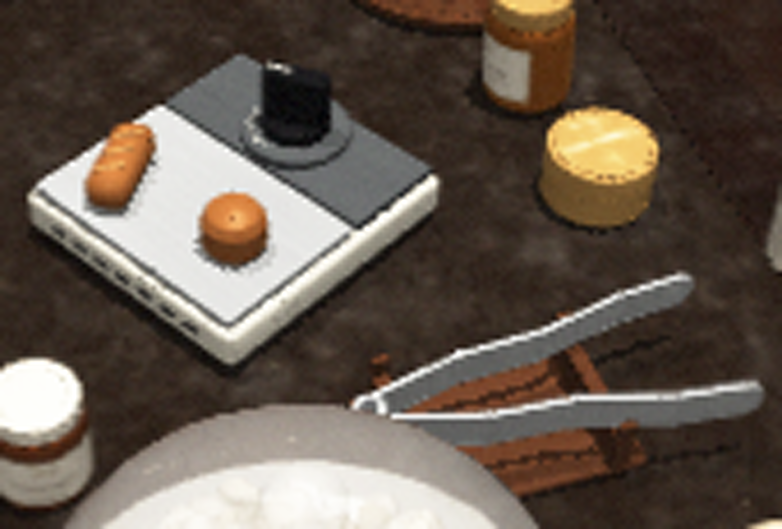

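The crops confirm the choice: a round brown bun at scene crop (235,210), with the finger roll at (105,158). The knob bar at (270,65) has its white mark at (255,42). The tongs hinge is at (411,387), with jaw tips at (684,214) and (770,322).

```bash
cat > m.py <<'E'
from h import *
S=cam("scene");D=cam("side")
s=lambda u,v:ray(S,175+(u+.5)/3.6-.5,145+(v+.5)/3.6-.5)
d=lambda u,v:ray(D,185+(u+.5)/4.6-.5,145+(v+.5)/4.6-.5)
pts={"wL":((15,198),(30,195)),"wF":((250,340),(230,348)),"wR":((420,135),(438,180)),"wB":((200,25),(240,55)),
"plateR":((350,196),(360,228)),"plateL":((130,86),(163,107)),
"bun":((235,198),(235,212)),"knobmarkend":((240,40),(264,63)),"knobR":((304,47),(329,77)),"hinge":((411,387),(369,406)),
"jl":((684,212),(685,277)),"jr":((770,320),(755,386)),"rollT":((110,118),(137,127)),"rollB":((97,185),(103,190)),"jar":((78,405),(38,385)),"tin":((572,75),(603,135))}
E
python3 - <<'E'
from m import *
Z={"w":.036,"p":.036,"b":.0655,"k":.08,"h":.048,"j":.048,"r":.058,"t":.036}
np.set_printoptions(precision=4,suppress=True)
for k,(a,b) in pts.items():
    ra,rb=s(*a),d(*b); f=lambda q:q[0]+q[1]*(Z[k[0]]-q[0][2])/q[1][2]
    print(k,tri(ra,rb),f(ra)[:2],f(rb)[:2])
E
```

```text
wL [0.386  0.3697 0.0251] [0.3843 0.3603] [0.3848 0.3572]
wF [0.4663 0.2363 0.0185] [0.4607 0.2239] [0.4631 0.2213]
wR [0.61   0.3273 0.0209] [0.6031 0.3155] [0.6029 0.3111]
wB [0.5241 0.4422 0.0401] [0.5265 0.4474] [0.5245 0.4462]
plateR [0.5583 0.3095 0.012 ] [0.5478 0.2902] [0.5503 0.2861]
plateL [0.4734 0.426  0.0243] [0.4707 0.4156] [0.4701 0.411 ]
bun [0.486  0.3015 0.05  ] [0.4809 0.2889] [0.4821 0.2853]
knobmarkend [0.5219 0.3774 0.084 ] [0.5239 0.3818] [0.5228 0.3818]
knobR [0.5572 0.3707 0.0718] [0.5534 0.3629] [0.554  0.3608]
hinge [0.516  0.1599 0.0463] [0.5155 0.1591] [0.5152 0.1583]
jl [0.7013 0.2032 0.0415] [0.6982 0.1998] [0.6964 0.1967]
jr [0.6998 0.1229 0.0449] [0.6978 0.1213] [0.698  0.1207]
rollT [0.4515 0.3955 0.0373] [0.445  0.3751] [0.4483 0.3722]
rollB [0.4234 0.3399 0.0476] [0.4219 0.332 ] [0.421  0.3272]
jar [0.3675 0.2124 0.048 ] [0.3679 0.2129] [0.3671 0.2119]
tin [0.7083 0.3262 0.0324] [0.7059 0.3232] [0.7062 0.3225]
```

```bash
cat >> h.py <<'E'
def go(P,yaw_y=None):
    """tool-axis shift (cm) from here to P, and turn (deg, about tool z) to bring tool y to world heading yaw_y"""
    st=r.read_state(); M=R.from_quat(st["eef_rot"]).as_matrix()
    y=np.degrees(np.arctan2(M[1,1],M[0,1]))
    d=np.array(P)-st["ee_pos"]
    print("t",round(st["time"],2),"tcp",np.round(st["ee_pos"],4),"tool y heading",round(y,2),"tool z",np.round(M[:,2],3),"shift cm",np.round(M.T@d*100,2),
      "turn",None if yaw_y is None else round(-((yaw_y-y+180)%360-180),2),"w",round(st["width"],4),"F",np.round(st["ft_force"],1),"grip",round(st["grip_force"],1),"q7",round(st["joint_positions"][6],2))
E
python3 - <<'E'
from m import *
f=lambda c,u,v:ray(c,u*.64,v*.64)
for a,b in (((327,525),(287,470)),((585,530),(496,470)),((485,406),(388,366))):print(tri(f(S,*a),f(D,*b)))
go([.45,-.3,.3]); 
E
```

```text
[0.32959132 0.06475455 0.03243773]
[ 0.53901413 -0.05202705  0.10042393]
[ 0.43610741 -0.0048428   0.27243142]
t 0.15 tcp [ 0.1453 -0.6076  0.222 ] tool y heading -76.55 tool z [-0.     0.001 -1.   ] shift cm [ 36.79 -22.83  -7.78] turn None w 0.087 F [ 0.   0.7 -0.2] grip 0.0 q7 -0.09
```

```bash
python3 - <<'E'
from m import *
from scipy.optimize import least_squares
t=np.linspace(0,2*np.pi,120)
def res(p):
    C=np.c_[p[0]+p[3]*np.cos(t),p[1]+p[3]*np.sin(t),0*t+p[2]]
    a=np.array([proj(S,c) for c in C])/.64; b=np.array([proj(D,c) for c in C])/.64
    return [a[:,0].min()-327,a[:,0].max()-585,a[:,1].min()-406,b[:,0].min()-287,b[:,0].max()-496,b[:,1].min()-366,b[:,1].max()-563]
o=least_squares(res,[.43,.02,.09,.11],diff_step=1e-2);print(o.x,np.round(o.fun,1))
E
```

```text
[ 0.43538788 -0.00362606  0.11750038  0.11467472] [ 0.   8.1  2.1 -4.2  0.4  0.9 -7.1]
```

Request:
arm_command --moves '[1,0,-2,0,3,-1.5,-1,0,3.4,-2.1,-0.8,0,3.4,-2.1,-0.8,0,3.4,-2.1,-0.8,0,3.4,-2.1,-0.8,0,3.4,-2.1,-0.8,0,3.4,-2.1,-0.8,0,3.4,-2.1,0,0,3.4,-2.1,0,0,3.4,-2.1,0,0,1.5,-1,0,0]' --fingers 100 --squeeze 30

```text
time: 1.15
ee_pos: [0.4502, -0.3107, 0.3006]
eef_rot: [0.993, 0.12, 0.001, -0.001]
ft_force: [0.4, 0.4, -0.4]
width: 0.0869
grip_force: 0.0
```

Request:
arm_command --moves '[0.6,-1.5,0,0,1.36,-3.5,0,0,1.36,-3.5,0,0,1.36,-3.5,0,0,1.36,-3.5,0,0,1.36,-3.5,0,0,1.36,-3.5,0,0,1.36,-3.5,0,0,1.36,-3.5,0,0,1.36,-3.5,0,0,1.36,-3.5,0,0,1.36,-3.5,0,0]'

```text
time: 2.15
ee_pos: [0.5046, 0.1101, 0.3006]
eef_rot: [0.993, 0.116, 0.0, 0.001]
ft_force: [0.5, 0.4, -0.4]
width: 0.0869
grip_force: 0.0
```

Request:
arm_command --moves '[1.36,-3.5,0,0,1.36,-3.5,0,0,1.36,-3.5,0,0,1.36,-3.5,0,0,0.8,-2,0,0,0.4,-1,0,0,0,0,0,-7,0,0,0,-7,0,0,0,-7,0,0,0,-7,0,0,0,-7,0,0,0,-7]'

```text
time: 3.15
ee_pos: [0.5304, 0.2883, 0.3004]
eef_rot: [0.884, 0.467, -0.0, 0.001]
ft_force: [0.0, 0.6, 0.3]
width: 0.0872
grip_force: 0.0
```

Request:
arm_command --moves '[0,0,0,-7,0,0,0,-7,0,0,0,-7,0,0,0,-7,0,0,0,-7,0,0,0,-7,0,0,0,-7,0,0,0,-7,0,0,0,-7,0,0,0,-7,0,0,0,-7,0,0,0,0]'

```text
time: 4.15
ee_pos: [0.5305, 0.2884, 0.3001]
eef_rot: [0.401, 0.916, -0.001, 0.0]
ft_force: [0.6, 0.3, -0.7]
width: 0.0872
grip_force: 0.0
```

```bash
python3 - <<'E'
from h import *
go([.537,.365,.16],58)
import pickle
c=cam("wrist"); im=snap("wrist","pics/w1.png"); pickle.dump(c,open("w1.pkl","wb"))
cv2.imwrite("pics/w1b.png",cv2.resize(im,(800,600),interpolation=cv2.INTER_CUBIC))
print(c[2])
E
```

```text
t 4.15 tcp [0.5305 0.2884 0.3001] tool y heading 42.67 tool z [-0.    -0.002 -1.   ] shift cm [ 5.21  5.69 13.99] turn -15.33 w 0.0872 F [ 0.6  0.3 -0.7] grip 0.0 q7 -0.14
[0.47703777 0.34728601 0.46329071]
```

View pics/w1b.png

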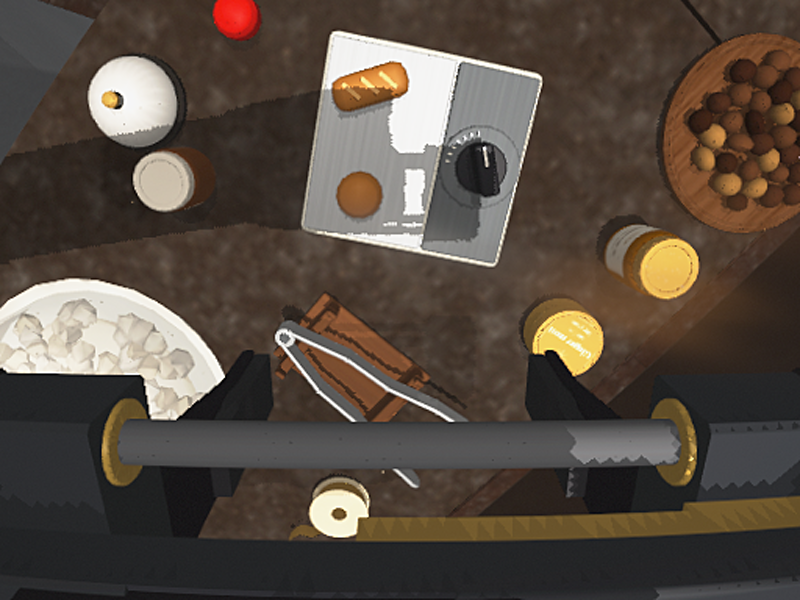

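```bash
cp pics/w1.png pics/w1raw.png; python3 - <<'E'
from h import *
import pickle
c=pickle.load(open("w1.pkl","rb")); np.set_printoptions(precision=4,suppress=True)
f=lambda u,v,z:atz(c,(u+.5)*.64-.5,(v+.5)*.64-.5,z)
W=np.array([f(*p,.036)[:2] for p in ((332,33),(542,72),(497,266),(303,230))]); print(W)
ctr=W.mean(0); ax=(W[1]-W[0]+W[2]-W[3]); h=np.arctan2(ax[1],ax[0]); print("ctr",ctr,"x heading",np.degrees(h),[np.linalg.norm(W[i]-W[i-1]) for i in range(4)])
e=np.array([np.cos(h),np.sin(h)]);n=np.array([-e[1],e[0]])
print("knob",ctr+.049*e,"bun nominal",ctr-.042*e-.04*n)
print("bun",f(360,194,.056),"hinge",f(286,338,.048),"roll",f(371,86,.05))
m=f(484,147,.08);k=f(490,165,.08);print("mark dir",m,k)
im=cv2.imread("pics/w1.png")
a=cv2.resize(im[80:135,275:340],None,fx=6,fy=6,interpolation=cv2.INTER_CUBIC)
b=cv2.resize(im[185:285,170:305],None,fx=3.3,fy=3.3,interpolation=cv2.INTER_CUBIC)
o=np.zeros((335,400+450,3),np.uint8)[:, :800];o[:330,:390]=a[:330];o[:330,391:800]=b[:330,:409];cv2.imwrite("pics/w1c.png",o)
E
```

```text
[[0.3892 0.3677]
 [0.5254 0.4561]
 [0.6092 0.3244]
 [0.4702 0.2378]]
ctr [0.4985 0.3465] x heading 32.456574164325986 [np.float64(0.15305777029261206), np.float64(0.16236775352458224), np.float64(0.1559758421260856), np.float64(0.16374196409619654)]
knob [0.5399 0.3728] bun nominal [0.4845 0.2902]
bun [0.485 0.294 0.056] hinge [0.5188 0.1596 0.048 ] roll [0.438  0.3585 0.05  ]
mark dir [0.5269 0.3814 0.08  ] [0.5389 0.3755 0.08  ]
```

View pics/w1c.png

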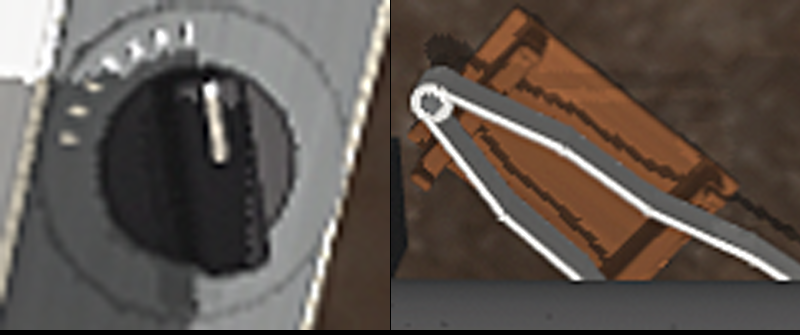

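The crop shows the knob dial centre at (197,168), with the bar top running from (215,71) at the mark end to (236,264). The hinge is at (432,103) and the tongs are lying on the rest.

```bash
python3 - <<'E'
from h import *
import pickle
c=pickle.load(open("w1.pkl","rb")); np.set_printoptions(precision=4,suppress=True)
k=lambda u,v,z:atz(c,275+(u+.5)/6-.5,80+(v+.5)/6-.5,z)
print("dial",k(197,168,.05),"bar",k(226,167,.08),k(215,71,.08),k(236,264,.08))
v=k(215,71,.08)-k(236,264,.08);print(np.degrees(np.arctan2(v[1],v[0])),np.linalg.norm(v))
b=lambda u,v,z:atz(c,170+(u-391+.5)/3.3-.5,185+(v+.5)/3.3-.5,z)
for z in(.04,.048):print("hinge",b(432,103,z),"armbend",b(565,150,z),b(502,214,z))
go([.54,.372,.12],58)
E
```

```text
dial [0.5402 0.3709 0.05  ] bar [0.5395 0.373  0.08  ] [0.5257 0.3839 0.08  ] [0.5536 0.3616 0.08  ]
141.3798538563662 0.03571934277043671
hinge [0.5186 0.1556 0.04  ] armbend [0.5724 0.177  0.04  ] [0.5722 0.1364 0.04  ]
hinge [0.5178 0.1592 0.048 ] armbend [0.5706 0.1802 0.048 ] [0.5704 0.1404 0.048 ]
t 4.2 tcp [0.5304 0.2887 0.3001] tool y heading 42.25 tool z [-0.    -0.001 -1.   ] shift cm [ 5.54  6.33 18.  ] turn -15.75 w 0.087 F [ 0.2 -0.2 -1.4] grip 0.0 q7 -0.14
```

Request:
arm_command --moves '[1.8,2.1,2,0,1.9,2.1,4,0,1.84,2.13,4,0,0,0,4,-5,0,0,3.5,-5,0,0,2.5,0,0,0,1.5,0,0,0,0,0]'

```text
time: 4.87
ee_pos: [0.5378, 0.3633, 0.0942]
eef_rot: [0.324, 0.946, -0.002, -0.001]
ft_force: [0.7, -0.3, -0.3]
width: 0.0871
grip_force: 0.0
```

```bash
python3 - <<'E'
from h import *
go([.54,.372,.056],52)
E
```

```text
t 4.87 tcp [0.5378 0.3633 0.0942] tool y heading 52.2 tool z [-0.003 -0.004 -1.   ] shift cm [0.36 0.84 3.81] turn 0.2 w 0.0871 F [ 0.7 -0.3 -0.3] grip 0.0 q7 -0.17
```

Request:
arm_command --moves '[0.36,0.84,1.5,0,0,0,1.5,0,0,0,0.8,0,0,0,0,0]'

```text
time: 5.2
ee_pos: [0.5404, 0.3733, 0.0582]
eef_rot: [0.322, 0.947, -0.001, -0.0]
ft_force: [-1.1, -0.1, 0.6]
width: 0.0869
grip_force: 0.0
```

Request:
arm_command --moves '[0,0,0,0,0,0,0,0,0,0,0,0,0,0,0,0,0,0,0,0,0,0,0,0,0,0,0,0,0,0,0,0]' --fingers 0 --squeeze 25

```text
time: 5.87
ee_pos: [0.5407, 0.3743, 0.0595]
eef_rot: [0.322, 0.947, -0.0, 0.0]
ft_force: [0.1, 0.6, 0.5]
width: 0.0415
grip_force: 0.0
```

```bash
python3 - <<'E'
from h import *
go([.54,.372,.056],122.5)
E
```

```text
t 5.87 tcp [0.5407 0.3743 0.0595] tool y heading 52.45 tool z [ 0. -0. -1.] shift cm [-0.08 -0.23  0.35] turn -70.05 w 0.0415 F [0.1 0.6 0.5] grip 0.0 q7 -0.19
```

Request:
arm_command --moves '[0,-0.1,0.2,0,0,0,0,0,0,0,0,0,0,0,0,0,0,0,0,0,0,0,0,0,0,0,0,0,0,0,0,0]'

```text
time: 6.53
ee_pos: [0.5389, 0.3723, 0.0572]
eef_rot: [0.322, 0.947, -0.002, -0.001]
ft_force: [-6.2, -6.6, 5.1]
width: 0.0135
grip_force: 25.0
```

Request:
arm_command --moves '[0,0,0,-5,0,0,0,-7,0,0,0,-7,0,0,0,-7,0,0,0,-7,0,0,0,-7,0,0,0,-7,0,0,0,-7,0,0,0,-7,0,0,0,-5,0,0,0,0]'

```text
time: 7.45
ee_pos: [0.5389, 0.3717, 0.0572]
eef_rot: [-0.249, 0.969, -0.002, -0.002]
ft_force: [-8.6, -9.9, 8.0]
width: 0.0138
grip_force: 25.0
```

```bash
python3 - <<'E'
from h import *
go([.54,.372,.056],122.5); print(r.read_state()["torque"])
E
```

```text
t 7.45 tcp [0.5389 0.3717 0.0572] tool y heading 118.79 tool z [-0.003 -0.004 -1.   ] shift cm [-0.12 -0.03  0.12] turn -3.71 w 0.0138 F [-8.6 -9.9  8. ] grip 25.0 q7 0.88
[-2.13686376  1.68887176  0.01840895]
```

Request:
arm_command --moves '[0,0,0,-4,0,0,0,-4,0,0,0,-3,0,0,0,0,0,0,0,0,0,0,0,0]'

```text
time: 7.95
ee_pos: [0.5394, 0.372, 0.0572]
eef_rot: [-0.337, 0.942, -0.001, -0.002]
ft_force: [-4.3, -7.2, 4.4]
width: 0.0151
grip_force: 27.1
```

```bash
python3 - <<'E'
from h import *
go([.54,.372,.056],122.5); print(r.read_state()["torque"])
E
```

```text
t 7.95 tcp [0.5394 0.372  0.0572] tool y heading 129.38 tool z [-0.002 -0.003 -1.   ] shift cm [-0.05 -0.04  0.12] turn 6.88 w 0.0151 F [-4.3 -7.2  4.4] grip 27.1 q7 1.06
[-1.43684578  1.16218729 -0.63208831]
```

Request:
arm_command --moves '[0,0,0,2,0,0,0,0,0,0,0,0,0,0,0,0,0,0,-1,0,0,0,-3,0,0,0,-4,0,0,0,-4,0,0.8,-1.8,-1,0,1.6,-3.6,0,0,1.6,-3.6,0,0,1.6,-3.6,0,0]' --fingers 100

```text
time: 8.95
ee_pos: [0.5724, 0.2385, 0.1886]
eef_rot: [-0.322, 0.947, -0.0, 0.001]
ft_force: [1.5, -0.1, -0.5]
width: 0.0841
grip_force: 0.0
```

Request:
arm_command --moves '[1.6,-3.6,0,0,1.6,-3.6,0,0,0,0,0,7,0,0,0,7,0,0,0,7,0,0,0,7,0,0,0,7,0,0,0,7,0,0,0,7,0,0,0,7,0,0,0,7,0,0,0,7]'

```text
time: 9.95
ee_pos: [0.5905, 0.1633, 0.1883]
eef_rot: [0.283, 0.959, 0.0, 0.0]
ft_force: [0.0, -0.3, 0.5]
width: 0.0869
grip_force: 0.0
```

Request:
arm_command --moves '[0,0,0,7,0,0,0,7,0,0,0,7,0,0,0,7,0,0,0,7,0,0,0,7,0,0,0,7,0,0,0,7,0,0,0,7,0,0,0,7,0,0,0,7,0,0,0,7]'

```text
time: 10.95
ee_pos: [0.5905, 0.1635, 0.1883]
eef_rot: [0.852, 0.524, 0.0, 0.0]
ft_force: [-0.9, -0.2, -0.6]
width: 0.0869
grip_force: 0.0
```

```bash
python3 - <<'E'
from h import *
go([.592,.160,.1],-90)
E
```

```text
t 10.95 tcp [0.5905 0.1635 0.1883] tool y heading -26.81 tool z [ 0.001  0.    -1.   ] shift cm [-0.25  0.29  8.83] turn 63.19 w 0.0869 F [-0.9 -0.2 -0.6] grip 0.0 q7 -1.07
```

Request:
arm_command --moves '[0,0,0,7,0,0,0,7,0,0,0,7,0,0,0,7,0,0,0,7,0,0,0,7,0,0,0,7,0,0,0,7,0,0,0,7,0,0,0,0]'

```text
time: 11.78
ee_pos: [0.5905, 0.1635, 0.1883]
eef_rot: [1.0, 0.002, 0.0, -0.0]
ft_force: [-0.3, 0.1, -0.4]
width: 0.087
grip_force: 0.0
```

```bash
python3 - <<'E'
from h import *
import pickle
go([.592,.160,.1],-90)
c=cam("wrist"); im=snap("wrist","pics/w2.png"); pickle.dump(c,open("w2.pkl","wb"));print(c[2])
im2=snap("side","pics/s2.png")[140:270,170:360]
o=np.zeros((330,800,3),np.uint8);o[:300,:400]=cv2.resize(im,(400,300),interpolation=cv2.INTER_AREA);o[:273,400:799]=cv2.resize(im2,(399,273),interpolation=cv2.INTER_CUBIC)
cv2.imwrite("pics/c2.png",o)
E
```

```text
t 11.78 tcp [0.5905 0.1635 0.1883] tool y heading -89.8 tool z [ 0.001  0.    -1.   ] shift cm [0.14 0.36 8.83] turn 0.2 w 0.087 F [-0.3  0.1 -0.4] grip 0.0 q7 -2.1
[0.6711621  0.16358727 0.35164201]
```

View pics/c2.png

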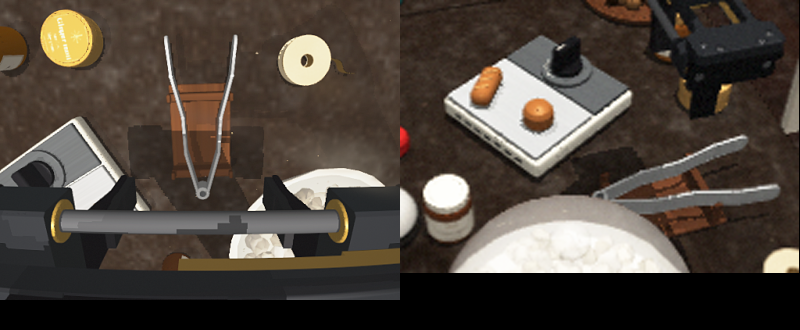

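The wrist half shows the tongs hinge at (203,192) and jaw tips at (167,37) and (234,37), all clear on the rest. In the side half the knob bar lies along the warmer's x axis, so it is off.

```bash
python3 - <<'E'
from h import *
import pickle
c=pickle.load(open("w2.pkl","rb")); np.set_printoptions(precision=4,suppress=True)
f=lambda u,v,z:atz(c,(u+.5)*1.28-.5,(v+.5)*1.28-.5,z)
for p in ((203,192),(167,37),(234,37),(185,118),(211,119)):print(f(*p,.048))
h1=ray(c,203.5*1.28-.5,192.5*1.28-.5)
from m import s
print(tri(h1,s(411,387)))
E
```

```text
[0.5189 0.1583 0.048 ]
[0.7036 0.1987 0.048 ]
[0.7038 0.1259 0.048 ]
[0.6141 0.18   0.048 ]
[0.6131 0.1497 0.048 ]
[0.517  0.1592 0.0458]
```

Request:
arm_command --moves '[0.2,0.35,1.5,-1,0,0,3,0,0,0,3,0,0,0,3,0,0,0,2.5,0,0,0,1.8,0,0,0,1.2,0,0,0,0.5,0,0,0,0,0,0,0,0,0]'

```text
time: 12.72
ee_pos: [0.5933, 0.1597, 0.0235]
eef_rot: [1.0, 0.013, 0.001, -0.0]
ft_force: [0.1, -0.1, -0.6]
width: 0.0871
grip_force: 0.0
```

```bash
python3 - <<'E'
from h import *
go([.593,.160,.018],-89)
E
```

```text
t 12.72 tcp [0.5933 0.1597 0.0235] tool y heading -88.48 tool z [ 0.001  0.    -1.   ] shift cm [-0.03 -0.03  0.55] turn 0.52 w 0.0871 F [ 0.1 -0.1 -0.6] grip 0.0 q7 -2.15
```

Request:
arm_command --moves '[0,0,0.5,0.5,0,0,0,0,0,0,0,0,0,0,0,0,0,0,0,0,0,0,0,0,0,0,0,0,0,0,0,0,0,0,0,0,0,0,0,0]' --fingers 48 --squeeze 30

```text
time: 13.55
ee_pos: [0.5928, 0.1595, 0.0176]
eef_rot: [1.0, 0.008, 0.0, -0.0]
ft_force: [-0.9, 0.7, 1.2]
width: 0.0427
grip_force: 7.5
```

```bash
python3 - <<'E'
from h import *
go([.593,.160,.018],-89)
E
```

```text
t 13.55 tcp [0.5928 0.1595 0.0176] tool y heading -89.04 tool z [ 0.  0. -1.] shift cm [ 0.02 -0.05 -0.04] turn -0.04 w 0.0427 F [-0.9  0.7  1.2] grip 7.5 q7 -2.17
```

Request:
arm_command --moves '[0,0,-0.5,0,0,0,-1,0,0,0,-1.5,0,0,0,-2,0,0,0,-2,0,0,0,-2,0,0,0,-1.5,0,0,0,-1,0,0,0,-0.5,0,0,0,0,0,0,0,0,0,0,0,0,0]'

```text
time: 14.55
ee_pos: [0.5921, 0.1591, 0.1365]
eef_rot: [1.0, 0.008, -0.001, 0.0]
ft_force: [0.8, 0.3, -1.7]
width: 0.0418
grip_force: 7.0
```

```bash
python3 - <<'E'
from h import *
import pickle
bun=np.array([.484,.291]); a=np.radians(135); u=np.array([np.cos(a),np.sin(a)]); print(bun-.09*u)
P=bun-.09*u
go([*P,.13],45)
c=cam("wrist"); im=snap("wrist","pics/w3.png"); pickle.dump(c,open("w3.pkl","wb"))
im2=snap("side","pics/s3.png")[120:270,170:390]
o=np.zeros((330,800,3),np.uint8);o[:300,:400]=cv2.resize(im,(400,300),interpolation=cv2.INTER_AREA);o[:273,400:]=cv2.resize(im2,(400,273),interpolation=cv2.INTER_CUBIC)
cv2.imwrite("pics/c3.png",o)
E
```

```text
[0.54763961 0.22736039]
t 14.55 tcp [0.5921 0.1591 0.1365] tool y heading -89.04 tool z [-0.002 -0.    -1.   ] shift cm [-4.33 -6.9   0.65] turn -134.04 w 0.0418 F [ 0.8  0.3 -1.7] grip 7.0 q7 -2.1
```

View pics/c3.png

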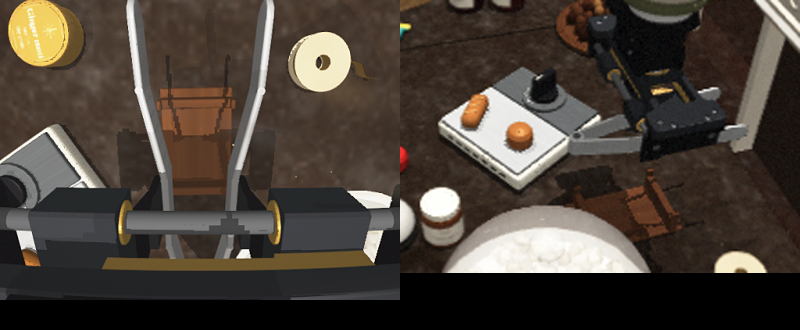

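The wrist half shows the tongs held straight and level off the rest (arms at 165 and 235, y≈180). The side half shows the bun and roll untouched and the knob off.

Request:
arm_command --moves '[-0.6,-1,0,0,-1.2,-2,0,0,-1.4,-2.3,0,0,-1.1,-1.6,0,0,0,0,0,-2,0,0,0,-5,0,0,0,-7,0,0,0,-7,0,0,0,-7,0,0,0,-7,0,0,0,-7,0,0,0,-7]'

```text
time: 15.65
ee_pos: [0.5477, 0.2285, 0.1371]
eef_rot: [0.905, 0.425, -0.0, -0.0]
ft_force: [-0.7, 0.6, -0.5]
width: 0.0417
grip_force: 7.0
```

Request:
arm_command --moves '[0,0,0,-7,0,0,0,-7,0,0,0,-7,0,0,0,-7,0,0,0,-7,0,0,0,-7,0,0,0,-7,0,0,0,-7,0,0,0,-7,0,0,0,-7,0,0,0,-7,0,0,0,-4]'

```text
time: 16.65
ee_pos: [0.5478, 0.2284, 0.1371]
eef_rot: [0.412, 0.911, -0.0, -0.0]
ft_force: [0.6, 0.0, -0.5]
width: 0.042
grip_force: 7.0
```

Request:
arm_command --moves '[0,0,0,-3,0,0,0,-2,0,0,0,0,0,0,0,0]'

```text
time: 16.98
ee_pos: [0.548, 0.2282, 0.1373]
eef_rot: [0.375, 0.927, -0.0, -0.0]
ft_force: [1.0, -0.5, -0.8]
width: 0.0418
grip_force: 7.0
```

```bash
python3 - <<'E'
from h import *
import pickle
go([.5476,.2274,.06],45)
c=cam("wrist"); im=snap("wrist","pics/w4.png"); pickle.dump(c,open("w4.pkl","wb"));print(c[2])
im2=snap("side","pics/s4.png")[120:270,170:390]
im3=snap("scene","pics/c4s.png")[120:270,170:390]
o=np.zeros((600,800,3),np.uint8);o[:300,:400]=cv2.resize(im,(400,300),interpolation=cv2.INTER_AREA);o[:273,400:]=cv2.resize(im2,(400,273),interpolation=cv2.INTER_CUBIC)
o[310:583,:400]=cv2.resize(im3,(400,273),interpolation=cv2.INTER_CUBIC)
o[300:600,400:]=cv2.resize(im[0:192,128:384],(400,300),interpolation=cv2.INTER_CUBIC)
cv2.imwrite("pics/c4.png",o)
E
```

```text
t 16.98 tcp [0.548  0.2282 0.1373] tool y heading 45.92 tool z [-0.  0. -1.] shift cm [-0.03 -0.09  7.73] turn 0.92 w 0.0418 F [ 1.  -0.5 -0.8] grip 7.0 q7 -0.06
[0.49135179 0.28365828 0.30058027]
```

View pics/c4.png

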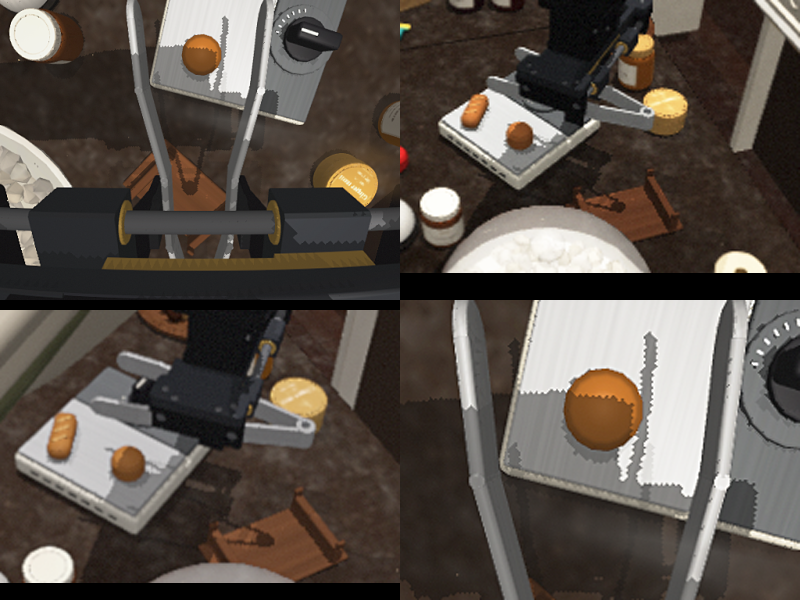

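The jaws straddle the bun's line: bun in the wrist crop at (603,410), jaws at x≈470 and 735. The roll and the knob are clear of the jaws.

```bash
python3 - <<'E'
from h import *
import pickle
c=pickle.load(open("w4.pkl","rb"));np.set_printoptions(precision=4,suppress=True)
st=r.read_state();M=R.from_quat(st["eef_rot"]).as_matrix()
f=lambda u,v,z:atz(c,128+(u-400+.5)/1.5625-.5,(v-300+.5)/1.5625-.5,z)
loc=lambda p:M.T@(p-st["ee_pos"])*100
print("bun",f(603,410,.055),loc(f(603,410,.055)))
# equator extremes
print(loc(f(563,410,.053)),loc(f(643,410,.053)))
for z in(.1668,):
  print("jaw inner/outer",loc(f(455,330,z)),loc(f(749,330,z)),"bend",loc(f(475,482,z)),loc(f(722,482,z)))
E
```

```text
bun [0.4849 0.2925 0.055 ] [9.0536 0.2267 8.2404]
[ 9.0664 -1.5663  8.4405] [9.0667 2.0234 8.4402]
jaw inner/outer [10.4285 -3.3612 -2.9395] [10.4296  3.5951 -2.94  ] bend [ 6.8446 -3.0739 -2.9392] [ 6.8419  3.1361 -2.9396]
```

Request:
arm_command --moves '[0,0.15,1,0,0,0,2,0,0,0,2,0,0,0,1.8,0,0,0,1.2,0,0,0,0.8,0,0,0,0.6,0,0,0,0.4,0,0,0,0.3,0,0,0,0,0,0,0,0,0]'

```text
time: 18.05
ee_pos: [0.5498, 0.2289, 0.0369]
eef_rot: [0.375, 0.927, 0.0, 0.0]
ft_force: [-0.6, -0.3, -1.4]
width: 0.042
grip_force: 7.0
```

```bash
python3 - <<'E'
from h import *
import pickle
go([.5476,.2274,.033],45)
c=cam("wrist"); im=snap("wrist","pics/w5.png")
im2=snap("side","pics/s5.png")[150:230,180:300]
o=np.zeros((300,800,3),np.uint8)
o[:300,:400]=cv2.resize(im[0:192,128:384],(400,300),interpolation=cv2.INTER_CUBIC)
o[:267,400:]=cv2.resize(im2,(400,267),interpolation=cv2.INTER_CUBIC)
cv2.imwrite("pics/c5.png",o)
E
```

```text
t 18.05 tcp [0.5498 0.2289 0.0369] tool y heading 45.95 tool z [ 0.001  0.    -1.   ] shift cm [ 0.06 -0.26  0.39] turn 0.95 w 0.042 F [-0.6 -0.3 -1.4] grip 7.0 q7 -0.13
```

View pics/c5.png

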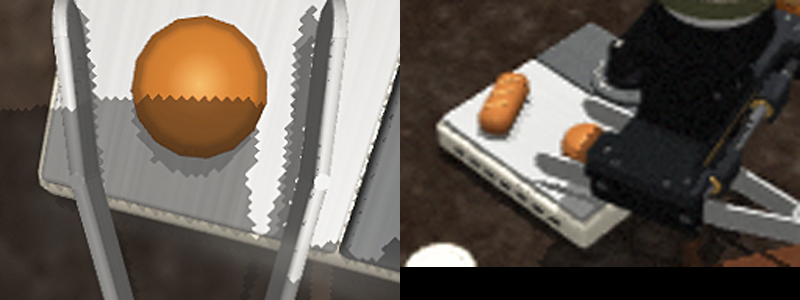

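The bun at (200,85) sits centred between the jaws at (80,90) and (325,90), and the roll is undisturbed. I'll lower a little and close.

Request:
arm_command --moves '[0,0,0.2,0,0,0,0.2,0,0,0,0,0,0,0,0,0]'

```text
time: 18.48
ee_pos: [0.5496, 0.2289, 0.0324]
eef_rot: [0.375, 0.927, 0.0, -0.0]
ft_force: [0.3, 2.4, -1.2]
width: 0.0419
grip_force: 7.4
```

Request:
arm_command --moves '[0,0,0,0,0,0,0,0,0,0,0,0,0,0,0,0,0,0,0,0,0,0,0,0,0,0,0,0,0,0,0,0,0,0,0,0,0,0,0,0]' --fingers 20 --squeeze 28

```text
time: 19.32
ee_pos: [0.5496, 0.2287, 0.0324]
eef_rot: [0.375, 0.927, -0.0, 0.0]
ft_force: [-0.3, 0.1, -0.5]
width: 0.0311
grip_force: 28.0
```

```bash
python3 - <<'E'
from h import *
go([.5476,.2274,.1],45)
E
```

```text
t 19.32 tcp [0.5496 0.2287 0.0324] tool y heading 45.95 tool z [ 0. -0. -1.] shift cm [ 0.05 -0.23 -6.76] turn 0.95 w 0.0311 F [-0.3  0.1 -0.5] grip 28.0 q7 -0.13
```

Width is 31.1 mm at a 28 N grip, so the jaws are on the bun. Lifting gently by 8 cm.

Request:
arm_command --moves '[0,0,-0.3,0,0,0,-0.6,0,0,0,-0.8,0,0,0,-0.8,0,0,0,-0.8,0,0,0,-1,0,0,0,-1,0,0,0,-1,0,0,0,-0.8,0,0,0,-0.6,0,0,0,-0.3,0,0,0,0,0]'

```text
time: 20.32
ee_pos: [0.5498, 0.2288, 0.1131]
eef_rot: [0.375, 0.927, 0.0, 0.0]
ft_force: [-0.2, -0.4, -1.5]
width: 0.0307
grip_force: 28.0
```

Request:
arm_command --moves '[0,0,0,0,0,0,0,0,0,0,0,0,0,0,0,0,0,0,0,0,0,0,0,0]'

```text
time: 20.82
ee_pos: [0.5495, 0.2287, 0.1123]
eef_rot: [0.375, 0.927, -0.0, -0.0]
ft_force: [-0.8, -0.2, -2.3]
width: 0.0305
grip_force: 28.0
```

```bash
python3 - <<'E'
from h import *
go([.5476,.2274,.1],45); print(np.abs(r.read_state()["joint_vel"]).max())
im=snap("wrist","pics/w6.png")
im2=snap("side","pics/s6.png")[130:230,180:330]
o=np.zeros((300,800,3),np.uint8)
o[:300,:400]=cv2.resize(im[0:192,128:384],(400,300),interpolation=cv2.INTER_CUBIC)
o[:267,400:]=cv2.resize(im2,(400,267),interpolation=cv2.INTER_CUBIC)
cv2.imwrite("pics/c6.png",o)
E
```

```text
t 20.82 tcp [0.5495 0.2287 0.1123] tool y heading 45.95 tool z [-0. -0. -1.] shift cm [ 0.05 -0.23  1.23] turn 0.95 w 0.0305 F [-0.8 -0.2 -2.3] grip 28.0 q7 -0.08
0.003419324048229855
```

View pics/c6.png

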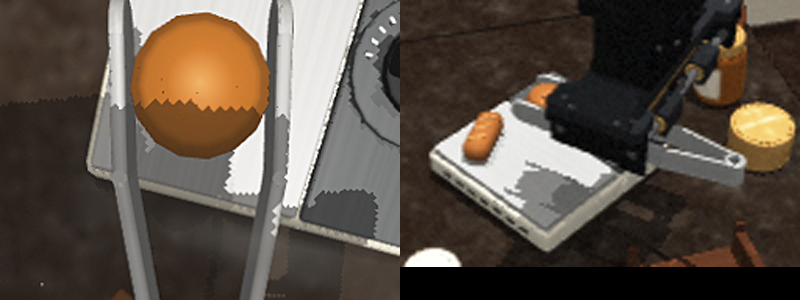

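The bun at (200,85) is gripped between both jaws, about 8 cm above the plate. The roll is in place and the arm is at rest.

```bash
python3 -c "
from bench import r
print(r.close_job())"
```

```text
the job is handed in; nothing more can be done
None
```

The job is handed in, with no verdict shown: the knob is turned off to its stop, and the round bun is held at rest in the closed tongs about 8 cm above the plate, with the finger roll still in place.

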